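# Bleed the bench air line and set its wheel valve

## Task

Bleed the bench air line: pull the sprung bleed slide out until its crossbar lies on the long line of the scale, keep it there for about a second, and let it go back fully home. Then take the wheel valve by its upright spinner handle, close it clockwise to the stop, back it off exactly two turns, and finish still gripping the handle there, keeping it still so that the lock nut can be tightened. Leave everything else on the bench where it is.

Things in the scene. Friction and masses are not known exactly. Their poses are not given: they have to be found in the camera images.
- valve: Wheel valve fixed to the bench: brass body on a round foot (92 mm diameter), a 66 mm pipe stub with steel nut towards its own -x, and on top a level dark steel handwheel of 116 mm outer diameter, its top 136 mm above the bench (hub 138 mm). Origin on the upright valve axis at bench level, z up.
- wheel (a joint): Turn of the handwheel, rad. 0 = closed, a hard stop; grows counter-clockwise from above as the valve opens, up to 20 (a turn is 6.283). At 0 the spinner handle stands towards +x of valve, at value q it stands q counter-clockwise from there. Starts between 2.5 and 8. Friction 0.1 N m (2 to 3 N at the handle); stays where left.
- spinner: Black upright spinner handle on the handwheel, 45 mm from the valve axis: round, 26 mm diameter, 50 mm tall with tapered ends, from 140 to 190 mm above the bench. It turns freely on its own pin, so it can be gripped from above and carried round without turning the tool. Origin at the centre of its underside, z up.
- bleed: Bleed unit fixed to the bench: aluminium housing 90 x 50 mm, 70 mm high (brass cap to 82 mm), front face at its x = -10 mm (nose to -22). A sprung rod comes out towards its -x over a level scale plate, 70 mm wide, top at 36 mm, ending at x = -138 mm. Short edge ticks every 10 mm from x = -75 (home); the one long line across the plate is at x = -115 mm. Origin at bench level on the middle line.
- bleed_slide (a joint): Travel of the bleed slide out of its housing (along -x of bleed), m. 0 is home, 0.040 puts the crossbar on the long line, 0.055 is the end of travel. A spring pulls it home with about 3 N at home and 8 N at the long line; it slides back by itself when let go.
- bleed_grip (a point): Top centre of the slide's black upright paddle: 10 mm thick along the pull, 36 mm wide, from 42 to 98 mm above the bench (this point at 98). At home it is at x = -75 mm of bleed. Straight below it a steel crossbar, 60 mm wide, 4 mm thick, 39 to 43 mm high, shows the reading on the scale; behind the paddle is the rod, 10 mm diameter at 52 mm height.
- screwdriver: Bystander: screwdriver, 160 mm, lying between the two units. Origin under its middle.
- flux_jar: Bystander: small jar, 42 mm diameter, 50 mm tall. Origin under its middle.
- phone: Bystander: black phone 75 x 150 x 9 mm lying on the right. Origin under its middle.
- spool: Bystander: solder spool, 60 mm diameter, 36 mm tall, on the left. Origin under its middle.
- multimeter: Bystander: yellow multimeter 75 x 140 x 36 mm, at the far side. Origin under its middle.
- parts_tray: Bystander: grey divided tray 80 x 160 x 25 mm, at the far side. Origin under its middle.
- brush: Bystander: brush, 160 mm, lying on the right. Origin under its middle.
Not all that is in view belongs to the job. Of the things like the valve, leave any that is green; of the rest the larger one is meant.

How it is judged:
By the outcome, as a careful person would: the job done as asked, in the order asked, and still so for the second after the job is handed in, while the arm keeps its last pose, push and grip.
It also fails if it takes over 70 s, if anything falls off the work surface, if the arm or the gripper's body presses on something with over 40 N, if the wrist force passes 120 N, or if a joint passes its speed limit or range.

## Robot

A 6-joint arm with a two-finger parallel gripper is mounted at the origin on the work surface. World frame = base frame: x ahead of the robot, y to its left, z up, the work surface at z = 0. Lengths are in m, angles in rad, forces in N, time in s.
With the tool pointing down it reaches from about 0.275 to 0.825 m from the base axis. Payload 5.2 kg.
Tool frame: the origin (TCP) lies midway between the tips of the shut fingers; the grasp point (between the pads) lies 19 mm behind it; x points along the fingers, y is the direction in which the jaws open and shut, and the axes are right-handed (so a half turn about x gives the same grasp; the last joint's range is limited). The gripper opens to 93 mm and grips with 3 to 60 N. Pads are 15 mm wide; open, the fingers measure 128 mm over their backs; the gripper's body (75 mm by 188 mm) begins 65 mm behind the grasp point.
Start: joints at [-1.446, 0.259, 1.535, -0, 1.348, -0.203], TCP at [0.177, -0.521, 0.219] pointing down, gripper open.
Joint ranges: [-3.14, 3.14], [-0.91, 2.08], [0.19, 2.58], [-1.22, 4.36], [0.22, 2.71], [-3.12, 3.12]. Speed limits (rad/s): [2.57, 2.57, 3.14, 3.14, 3.14, 3.14].

## Interface

Orientations are given as a rotation vector (axis times angle).
In Python, from rig import arm, viewer, hand_in gives the robot as it stands.
- The arm moves only by the tool drive_tool, never from a script. Its argument "steps" is one flat list of numbers, 7 for each row, row after row: the shift along the tool's x, y, z in units of 40 mm (1.0 is 40 mm), then the turn, a rotation vector about the tool's x, y, z in units of 6 degrees (1.0 is 6 degrees), then the closure, from 0 (fully open) to 1 (shut). In form: [x, y, z, wx, wy, wz, hand, x, y, z, wx, wy, wz, hand, ...]. A call has 1 to 20 rows; each row shifts and turns the commanded pose from where the row before left it, along the tool's axes as they then stand; what a row does not reach is not made up. A row lasts 1/10 s, in which the tool goes at most 50 mm and 8.59 degrees, less where a joint would pass 70% of its speed; a pose out of reach is approached as far as the arm can. A call is refused whole if a number of a shift passes 1 or a number of a turn 1, either way. A call with a gripper value outside its range is refused whole. The fingers move at their own pace and stop on an object; "force" is the grip in N (left out, the last holds). Time passes only in rows, so rows that do not move let the fingers close. It gives the time, the measured TCP pose, the force and the opening at its end, in the units of the state.
- arm.sense(): the state, without advancing time (a new reading comes with each control period).
- viewer.camera(name): name is "scene" or "side" or "wrist"; returns a dict with "color" (480x640x3 uint8, red, green, blue), "depth" (480x640 float32, m along the optical axis (not along the pixel's ray), 0 where there is no reading), "fx", "fy", "cx", "cy" (pixels), "extrinsics" (4x4, takes a point from camera to world coordinates). Camera axes: x right, y up, looking along -z (the intrinsics and any distortion apply to the point x, -y, -z); pixel columns grow to the right and rows downward; lengths in m; the calibration is good to about 2 mm. A picture is of the moment at which its call begins.
- hand_in(): hands the job in, once; it reports no verdict.
The state is a dict: "time": time; "joint_pos": joint angles; "qd": joint speeds; "effort": joint torques, N m; "ee_pos": TCP position; "eef_rot": TCP orientation; "ft_force": force on the tool from outside, world axes, zero at the start; "torque": the same for the moment, N m; "width": opening from 0.0 (shut) to 1.0 (fully open).
Only numpy, scipy, OpenCV 4.12 (cv2) and the standard library are available. Lean on these libraries where they do the work, as an engineer would, in place of code of your own. Each camera call takes 0.05 s, during which the arm holds its last target.

## Working session

There is one attempt and no reset: what is moved stays moved. The work goes in short steps, Python scripts to look and compute and a tool call to move; the robot and the scene stay as the last step left them, time stands still between calls to the robot, and variables do not carry over. Pictures are saved under pics/ and viewed, and the job is handed in when it is done.

Besides the shell and the picture viewer there is one more tool, called after ">>>" as name(argument=value, ...), one argument or row to a line, values as JSON. drive_tool: Moves the arm, as the interface text tells. Its arguments: {"type":"object","properties":{"steps":{"type":"array","items":{"type":"number"}},"force":{"type":"number"}},"required":["steps"]}

```bash
ls; mkdir -p pics; cat > h.py <<'E'
import numpy as np, cv2
from scipy.spatial.transform import Rotation as R
from rig import arm, viewer, hand_in
def grab(n,tag):
    c=viewer.camera(n); cv2.imwrite(f'pics/{tag}.png',c['color'][:,:,::-1]); np.savez(f'pics/{tag}.npz',**c); return c
def P(c,u,v,d=None):
    d=c['depth'][int(v),int(u)] if d is None else d
    p=np.array([(u-c['cx'])/c['fx']*d,-(v-c['cy'])/c['fy']*d,-d,1]); return (c['extrinsics']@p)[:3]
def ray(c,u,v,z):
    o=c['extrinsics'][:3,3]; d=P(c,u,v,1.0)-o; return o+d*(z-o[2])/d[2]
def proj(c,p):
    q=np.linalg.inv(c['extrinsics'])@np.append(p,1); return c['cx']+c['fx']*q[0]/-q[2], c['cy']+c['fy']*q[1]/q[2]
def ld(t): return {k:v for k,v in np.load(f'pics/{t}.npz').items()}
def cloud(c):
    v,u=np.mgrid[0:480,0:640]; d=c['depth']; q=np.stack([(u-c['cx'])/c['fx']*d,-(v-c['cy'])/c['fy']*d,-d,np.ones_like(d)],-1)
    w=(q@c['extrinsics'].T)[...,:3]; w[d==0]=np.nan; return w
E
python3 - <<'E'
from h import *
for n in('scene','side','wrist'):
    c=grab(n,n+'0'); print(n,c['extrinsics'].round(3).tolist(),c['fx'],c['cx'],c['cy'],[k for k in c])
s=arm.sense(); print(s)
print(R.from_rotvec(s['eef_rot']).as_matrix().round(3))
E
```

```text
pics
scene [[0.117, -0.628, 0.77, 1.612], [0.993, 0.057, -0.104, -0.126], [0.022, 0.776, 0.63, 0.906], [0.0, 0.0, 0.0, 1.0]] 553.1829190176637 320.60015681742584 235.63778199620398 ['color', 'depth', 'fx', 'fy', 'cx', 'cy', 'extrinsics']
side [[-0.98, 0.113, -0.165, 0.418], [-0.2, -0.612, 0.765, 0.775], [-0.015, 0.782, 0.622, 0.776], [0.0, 0.0, 0.0, 1.0]] 492.7293695172667 316.8029442052918 233.5807339527072 ['color', 'depth', 'fx', 'fy', 'cx', 'cy', 'extrinsics']
wrist [[0.323, 0.903, 0.285, 0.257], [-0.947, 0.308, 0.095, -0.495], [-0.002, -0.3, 0.954, 0.383], [0.0, 0.0, 0.0, 1.0]] 361.9689749685234 318.7979443947844 241.3820195905668 ['color', 'depth', 'fx', 'fy', 'cx', 'cy', 'extrinsics']
{'time': 0.15, 'joint_pos': array([-1.44580536e+00,  2.59169098e-01,  1.53575891e+00, -5.58105806e-06,
        1.34799870e+00, -2.02817343e-01]), 'qd': array([-0.00074211, -0.00183367, -0.00364735,  0.00093382, -0.00078873,
        0.00053255]), 'effort': array([ 3.73690302e-03, -4.37640667e+01, -2.84235317e+01,  7.21022836e-02,
        3.80415469e-02, -9.30900592e-05]), 'ee_pos': array([ 0.17704527, -0.52032004,  0.21804139]), 'eef_rot': array([ 2.04457724,  0.33952301, -2.04448096]), 'ft_force': array([ 0.00757227,  0.56630234, -0.1750876 ]), 'torque': array([-0.02527592, -0.02057257, -0.002548  ]), 'width': 1.0010263875250953}
[[-0.     0.322 -0.947]
 [ 0.001 -0.947 -0.322]
 [-1.    -0.001 -0.   ]]
```

View pics/scene0.png

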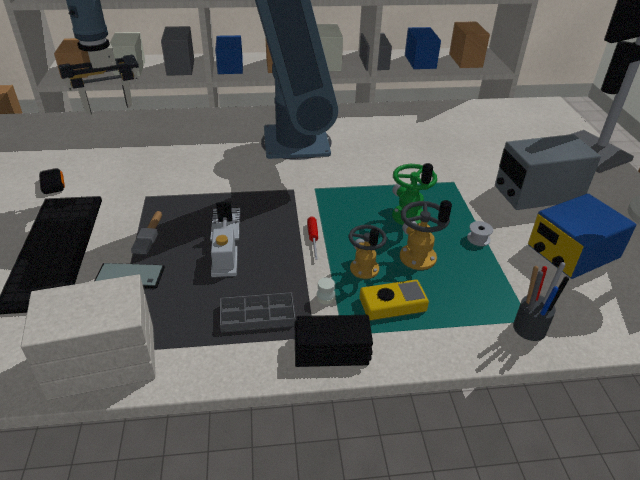

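View pics/side0.png

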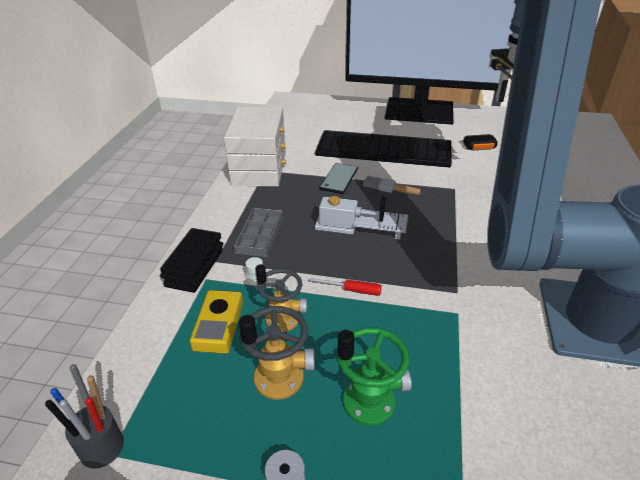

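View pics/wrist0.png

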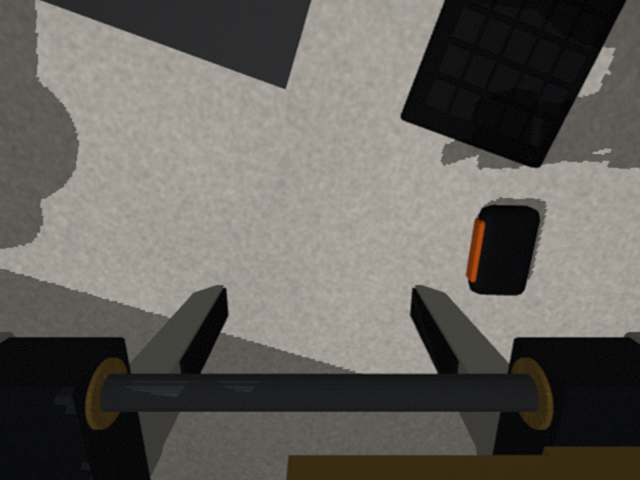

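The scene shows the bleed unit at (225,240), with its paddle at (224,210). The larger brass valve's wheel is at (425,217) with its spinner at (445,212). The small brass valve at (367,250) and the green one at (413,180) are decoys. Next I measure positions.

```bash
python3 - <<'E'
from h import *
c=ld('scene0');s=ld('side0')
for n,k in(('scene',c),('side',s)):
    w=cloud(k); col=k['color'].astype(int); mx=col.max(-1)
    print(n)
    # big valve region: points near
    g=P(k,*((420,245) if n=='scene' else (275,340))); print('body pt',g)
    z=w[...,2]
    near=np.hypot(w[...,0]-g[0],w[...,1]-g[1])<.13
    rim=near&(z>.118)&(z<.142)&(mx<110)
    pts=w[rim]; print('rim n',len(pts), pts.mean(0))
    # circle fit robust
    from scipy.optimize import least_squares
    f=lambda p:(np.hypot(pts[:,0]-p[0],pts[:,1]-p[1])-p[2])
    r=least_squares(f,[g[0],g[1],.05],loss='soft_l1',f_scale=.003); print('circ',r.x, np.abs(r.fun).mean())
    sp=near&(z>.15)&(z<.2)&(mx<80); q=w[sp]; print('spinner',len(q),np.median(q,0),q[:,2].max(), q.min(0),q.max(0))
    top=q[q[:,2]>.184]; print(' top',len(top),top.mean(0) if len(top) else 0)
    # paddle
    g=P(k,*((224,207) if n=='scene' else (381,205))); print('paddle px',g)
    near=np.hypot(w[...,0]-g[0],w[...,1]-g[1])<.05
    pd=near&(z>.06)&(z<.11)&(mx<70); q=w[pd]; print('paddle',len(q),q.min(0),q.max(0)); t=q[q[:,2]>.093]; print(' top',len(t),t.mean(0) if len(t) else 0,t.min(0),t.max(0))
for t,a,b in(('scene0',(190,180,90,110),'zb'),('side0',(300,180,120,70),'zbs'),('scene0',(350,150,120,150),'zv'),('side0',(220,240,200,180),'zvs')):
    im=cv2.imread(f'pics/{t}.png'); x,y,ww,hh=a; cv2.imwrite(f'pics/{b}.png',cv2.resize(im[y:y+hh,x:x+ww],None,fx=560/hh if hh>=ww*.75 else 780/ww,fy=560/hh if hh>=ww*.75 else 780/ww,interpolation=2))
E
```

```text
scene
body pt [0.63813385 0.24570262 0.06265969]
rim n 739 [0.61911294 0.24474076 0.13178374]
circ [0.61317095 0.25167731 0.04872257] 0.013664750560494234
spinner 209 [0.65026044 0.28375729 0.17492764] 0.19183569242196807 [0.62908481 0.27295354 0.15028634] [0.6575077  0.30074423 0.19183569]
 top 62 [0.64512511 0.28595013 0.18745374]
paddle px [ 0.47516967 -0.21750073  0.08555468]
paddle 198 [ 0.46545464 -0.23720569  0.06021881] [ 0.48106311 -0.20124157  0.09961839]
 top 46 [ 0.47198045 -0.21935913  0.09554203] [ 0.46545464 -0.23657096  0.09325847] [ 0.48028975 -0.20189446  0.09961839]
side
body pt [0.60441853 0.26339324 0.12010126]
rim n 1544 [0.59731563 0.26081781 0.13422607]
circ [0.60576734 0.25689767 0.04843679] 0.013309448175908843
spinner 658 [0.6304786  0.29523359 0.18185939] 0.19368582732315132 [0.47592002 0.27535913 0.15005924] [0.65329696 0.30165274 0.19368583]
 top 302 [0.57234321 0.28974664 0.18930807]
paddle px [ 0.47063957 -0.20177198  0.09198095]
paddle 95 [ 0.46407924 -0.23727613  0.06056893] [ 0.47475102 -0.19526893  0.10136352]
 top 46 [ 0.46923898 -0.21671969  0.0967876 ] [ 0.46430396 -0.23727613  0.0933433 ] [ 0.47422125 -0.19526893  0.10136352]
```

View pics/zb.png

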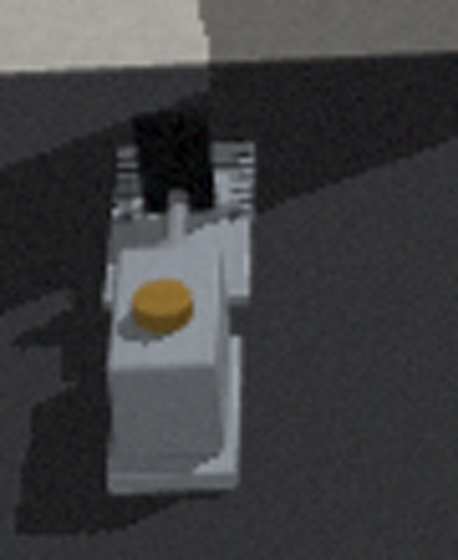

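View pics/zbs.png

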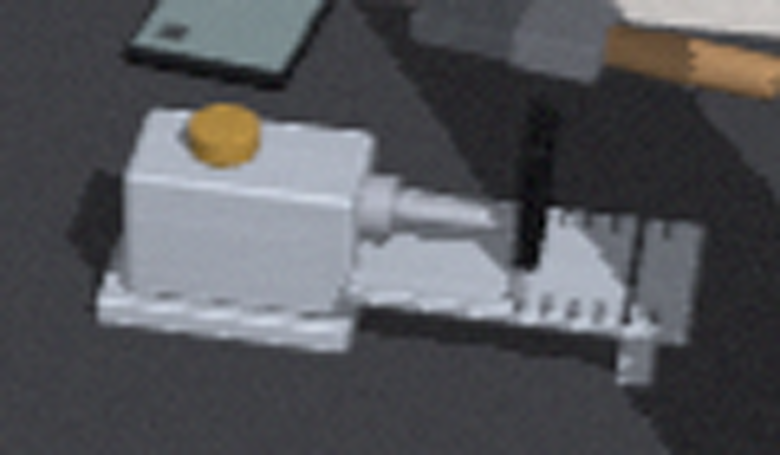

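View pics/zvs.png

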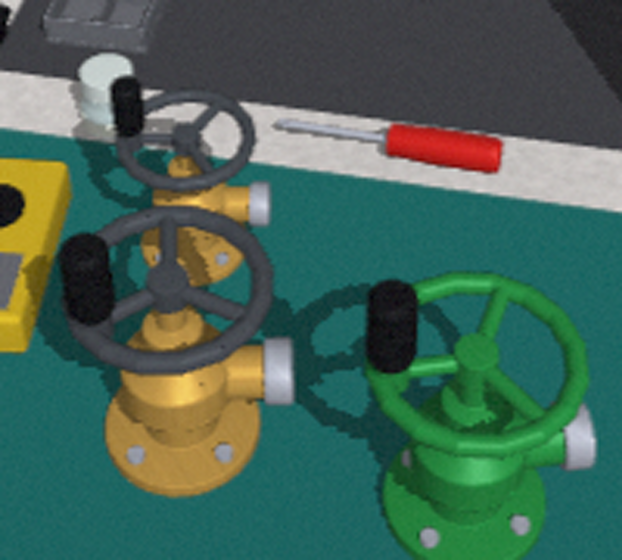

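```bash
python3 - <<'E'
from h import *
from scipy.optimize import least_squares
c=ld('scene0');s=ld('side0')
for n,k in(('scene',c),('side',s)):
    w=cloud(k); mx=k['color'].astype(int).max(-1); z=w[...,2]; print(n)
    for nm,c0 in(('big',(.608,.253)),):
        C=np.array(c0)
        for it in range(15):
            d=np.hypot(w[...,0]-C[0],w[...,1]-C[1])
            m=(d>.044)&(d<.066)&(z>.122)&(z<.140)&(mx<110)
            a=np.arctan2(w[...,1]-C[1],w[...,0]-C[0]); 
            pts=w[m]
            r=least_squares(lambda p:np.hypot(pts[:,0]-p[0],pts[:,1]-p[1])-p[2],[*C,.052],loss='soft_l1',f_scale=.002); C=r.x[:2]
        print('wheel',r.x,len(pts),np.abs(r.fun).mean(),np.histogram(a[m],8)[0])
        hub=(d<.012)&(z>.132)&(z<.142); print(' hub',w[hub].mean(0),hub.sum())
        sp=(np.abs(d-.045)<.025)&(z>.155)&(z<.18)&(mx<80); q=w[sp]
        # cylinder radius 13 fit
        r2=least_squares(lambda p:np.hypot(q[:,0]-p[0],q[:,1]-p[1])-.013,np.median(q[:,:2],0)-.01*(k['extrinsics'][:2,3]-C)/np.linalg.norm(k['extrinsics'][:2,3]-C)*1,loss='soft_l1',f_scale=.002)
        print(' spin',r2.x,len(q),np.abs(r2.fun).mean(), r2.x-C, np.hypot(*(r2.x-C)),np.degrees(np.arctan2(*(r2.x-C)[::-1])))
    # housing top
    m=(np.abs(z-.07)<.004)&(np.abs(w[...,0]-.57)<.09)&(np.abs(w[...,1]+.22)<.06); q=w[m]
    rc=cv2.minAreaRect((q[:,:2]*1000).astype(np.float32)); print('housing',rc,len(q),q[:,2].mean())
    m=(np.abs(z-.036)<.004)&(np.abs(w[...,0]-.47)<.09)&(np.abs(w[...,1]+.22)<.06)&(mx>100); q=w[m]
    rc=cv2.minAreaRect((q[:,:2]*1000).astype(np.float32)); print('plate',rc,len(q),q[:,2].mean())
    # other tall things
    m=(z>.05)&(w[...,0]>.3)&(w[...,0]<.85)&(np.abs(w[...,1])<.45)
    g=k['color'].astype(int); gr=m&(g[...,1]>g[...,0]+40)&(g[...,1]>g[...,2]+40)&(z>.08); q=w[gr]; print('green',q.min(0),q.max(0),np.median(q,0))
E
```

```text
scene
wheel [0.6141523  0.25418625 0.05168438] 492 0.0025713637469828386 [70 54 76 89 82 22 17 82]
 hub [0.61419582 0.25382531 0.13599709] 49
 spin [0.64094855 0.28695972] 105 0.001246702463968393 [0.02679625 0.03277347] 0.0423336655491309 50.72987829838354
housing ((554.5095825195312, -221.13705444335938), (48.96461868286133, 147.21995544433594), 88.488525390625) 376 0.06861030667442906
plate ((490.7041015625, -219.63308715820312), (68.74574279785156, 134.43678283691406), 88.417236328125) 154 0.034736669293509
green [0.38598576 0.2176475  0.08086195] [0.50106424 0.32846224 0.13987271] [0.44565673 0.26868585 0.13325901]
side
wheel [0.60830584 0.25781979 0.05153794] 1023 0.002604730323235458 [136 138 158  51  29 162 183 166]
 hub [0.60817264 0.25806264 0.13721687] 137
 spin [0.64094985 0.2858825 ] 165 0.0005582437842433322 [0.03264401 0.02806271] 0.043048197448525706 40.68429018396247
housing ((578.694091796875, -221.1947479248047), (53.79249954223633, 89.2129898071289), 87.74813079833984) 364 0.06970947554926485
plate ((481.46771240234375, -219.57728576660156), (76.76971435546875, 151.27749633789062), 85.98017120361328) 705 0.03594242148250855
green [0.38287    0.21738635 0.085901  ] [0.49206556 0.33089289 0.14212194] [0.43514898 0.28332659 0.13507882]
```

>>> drive_tool(
  steps=[0,0,0,-0.96,0,0,0.5,0,0,0,-0.96,0,0,0.5,0,0,0,-0.96,0,0,0.5,0,0,0,-0.96,0,0,0.5,0,0,0,-0.96,0,0,0.5,0,0,0,-0.96,0,0,0.5,0,0,0,-0.97,0,0,0.5,0,0,0,-0.97,0,0,0.5,0,0,0,-0.97,0,0,0.5,0,0,0,-0.97,0,0,0.5,0,0,0,-0.97,0,0,0.5,0,0,0,-0.97,0,0,0.5],
  force=30,
)

```text
time: 1.35
ee_pos: [0.177, -0.5205, 0.2183]
eef_rot: [1.229, 1.197, -1.228]
ft_force: [1.1, 0.1, -0.3]
width: 0.497
```

>>> drive_tool(
  steps=[0,0.58,-0.63,0,0,0,0.5,0,0.58,-0.63,0,0,0,0.5,0,0.58,-0.63,0,0,0,0.5,0,0.58,-0.63,0,0,0,0.5,0,0.58,-0.63,0,0,0,0.5,0,0.58,-0.63,0,0,0,0.5,0,0.58,-0.63,0,0,0,0.5,0,0.58,-0.63,0,0,0,0.5,0,0.58,-0.63,0,0,0,0.5,0,0.58,-0.63,0,0,0,0.5,0,0.58,-0.63,0,0,0,0.5,0,0.58,-0.63,0,0,0,0.5,0,0,0,0,0,0,0.5],
)

```text
time: 2.65
ee_pos: [0.4665, -0.2239, 0.2184]
eef_rot: [1.23, 1.197, -1.227]
ft_force: [0.9, 0.0, -0.2]
width: 0.501
```

```bash
cat >> h.py <<'E'
def st():
    s=arm.sense(); M=R.from_rotvec(s['eef_rot']).as_matrix()
    print('t',round(s['time'],2),'p',s['ee_pos'].round(4),'yaw_y',np.degrees(np.arctan2(M[1,1],M[0,1])).round(2),'x',M[:,0].round(3),'f',s['ft_force'].round(1),'w',round(s['width']*93,1),'q',s['joint_pos'].round(2)); return s,M
E
python3 - <<'E'
from h import *
st(); c=grab('wrist','w1')
print(proj(c,[.4715,-.218,.098]))
E
```

```text
t 2.65 p [ 0.4665 -0.2239  0.2184] yaw_y -1.51 x [ 0.001  0.001 -1.   ] f [ 0.9  0.  -0.2] w 46.6 q [-0.66  0.2   1.61  0.    1.33 -0.64]
(np.float64(325.0200494400904), np.float64(226.28185443614217))
```

View pics/w1.png

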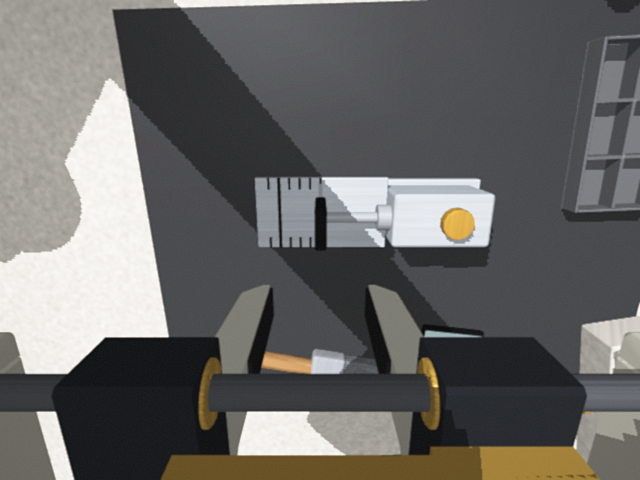

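The wrist picture shows the paddle top at about (320,222), the long line at x≈280, home ticks at x≈320, and the bleed unit nearly aligned with the tool.

```bash
python3 - <<'E'
from h import *
c=ld('w1'); im=cv2.imread('pics/w1.png')
cv2.imwrite('pics/w1z.png',cv2.resize(im[165:260,245:505],None,fx=3,fy=3,interpolation=cv2.INTER_CUBIC))
w=cloud(c); mx=c['color'].max(-1); z=w[...,2]
m=(z>.092)&(z<.104)&(np.hypot(w[...,0]-.4715,w[...,1]+.218)<.04); q=w[m]
print('paddle top',q.min(0),q.max(0),q.mean(0),m.sum(), cv2.minAreaRect((q[:,:2]*1000).astype(np.float32)))
m=(abs(z-.036)<.004)&(abs(w[...,0]-.46)<.1)&(abs(w[...,1]+.218)<.05); q=w[m]; print('plate',q[:,2].mean(),cv2.minAreaRect((q[:,:2]*1000).astype(np.float32)))
m=(abs(z-.07)<.004)&(abs(w[...,0]-.57)<.1)&(abs(w[...,1]+.218)<.05); q=w[m]; print('hous',cv2.minAreaRect((q[:,:2]*1000).astype(np.float32)),q[:,2].mean())
g=cv2.cvtColor(im,6).astype(float)
# long line pixel location at several rows
for r in range(182,246,6):
    seg=255-g[r,268:292]; seg=seg-np.median(seg); seg[seg<15]=0; 
    u=268+(seg*np.arange(24)).sum()/max(seg.sum(),1); print(r,round(u,2),ray(c,u,r,.036)[:2].round(4),end=' | ')
E
```

```text
paddle top [ 0.46215194 -0.23915692  0.09303315] [ 0.4726251  -0.20321648  0.09894997] [ 0.46735581 -0.22010041  0.09704547] 525 ((467.3163146972656, -221.13031005859375), (35.89972686767578, 10.007660865783691), 88.60310363769531)
plate 0.03543967147783645 ((481.4190979003906, -221.67166137695312), (70.25701141357422, 154.6265869140625), 88.55916595458984)
hous ((545.6732177734375, -222.8263397216797), (48.52678680419922, 151.37086486816406), 88.61067199707031) 0.06916847388628419
182 279.39 [ 0.4294 -0.1896] | 188 279.19 [ 0.4288 -0.1954] | 194 278.71 [ 0.428  -0.2012] | 200 278.91 [ 0.4279 -0.207 ] | 206 279.07 [ 0.4277 -0.213 ] | 212 279.3 [ 0.4276 -0.2189] | 218 279.5 [ 0.4274 -0.225 ] | 224 279.8 [ 0.4274 -0.2311] | 230 279.92 [ 0.4271 -0.2373] | 236 280.09 [ 0.4269 -0.2435] | 242 279.8 [ 0.4263 -0.2498] |
```

View pics/w1z.png

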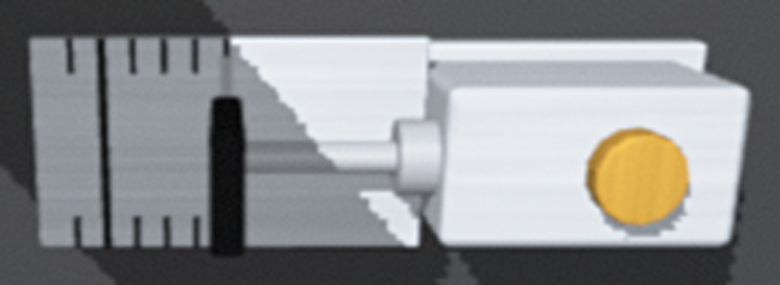

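>>> drive_tool(
  steps=[0.4,0.02,-0.07,0,0,0,0.5,0.6,0,0,0,0,0,0.5,0.6,0,0,0,0,0,0.5,0.6,0,0,0,0,0,0.5,0.6,0,0,0,0,0,0.5,0.5,0,0,0,0,0,0.5,0.35,0,0,0,0,0,0.5,0.2,0,0,0,0,0,0.5,0,0,0,0,0,0,0.5],
  force=20,
)

```text
time: 3.6
ee_pos: [0.4642, -0.2244, 0.0637]
eef_rot: [1.232, 1.197, -1.233]
ft_force: [-0.5, -0.0, 0.4]
width: 0.499
```

```bash
python3 - <<'E'
from h import *
st(); c=grab('wrist','w2')
E
```

```text
t 3.6 p [ 0.4642 -0.2244  0.0637] yaw_y -1.79 x [-0.002  0.001 -1.   ] f [-0.5 -0.   0.4] w 46.4 q [-0.67  0.36  1.82 -0.    0.97 -0.64]
```

View pics/w2.png

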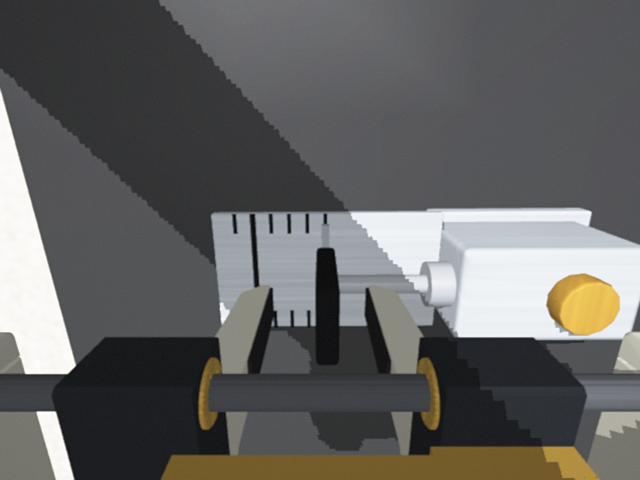

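The paddle sits between the fingers at u≈327, against a mid-gap of about 320, so it is roughly 4 mm toward the housing. I centre on it, then close.

>>> drive_tool(
  steps=[0,0.1,-0.08,0,0,0,0.5,0,0,0,0,0,0,0.7,0,0,0,0,0,0,1,0,0,0,0,0,0,1,0,0,0,0,0,0,1,0,0,0,0,0,0,1],
  force=25,
)

```text
time: 4.25
ee_pos: [0.4686, -0.2209, 0.0647]
eef_rot: [1.23, 1.197, -1.232]
ft_force: [-13.2, -2.2, 10.5]
width: 0.119
```

```bash
python3 - <<'E'
from h import *
st(); c=grab('wrist','w3')
E
```

```text
t 4.25 p [ 0.4686 -0.2209  0.0647] yaw_y -1.7 x [-0.002  0.    -1.   ] f [-13.2  -2.2  10.5] w 11.1 q [-0.66  0.36  1.81 -0.    0.97 -0.62]
```

View pics/w3.png

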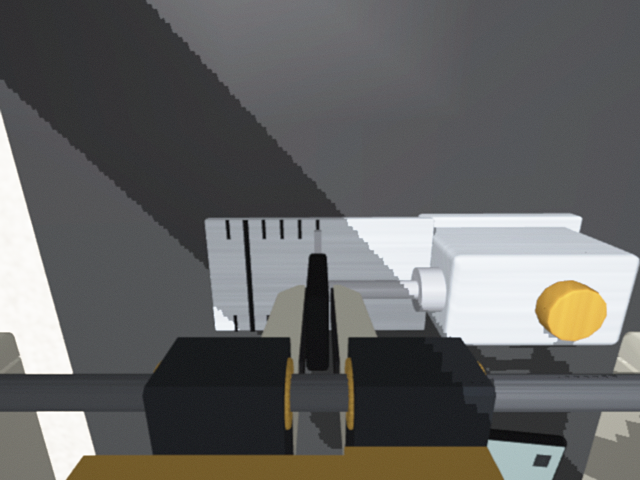

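>>> drive_tool(
  steps=[0,-0.2,0,0,0,0,1,0,-0.25,0,0,0,0,1,0,-0.25,0,0,0,0,1,0,-0.2,0,0,0,0,1,0,-0.07,0,0,0,0,1,0,0,0,0,0,0,1],
)

```text
time: 4.9
ee_pos: [0.4316, -0.2201, 0.0647]
eef_rot: [1.233, 1.192, -1.23]
ft_force: [7.7, 0.4, -4.9]
width: 0.104
```

```bash
python3 - <<'E'
from h import *
st(); c=grab('wrist','w4'); im=cv2.imread('pics/w4.png'); cv2.imwrite('pics/w4z.png',cv2.resize(im[190:390,200:460],None,fx=3,fy=3,interpolation=2))
E
```

```text
t 4.9 p [ 0.4316 -0.2201  0.0647] yaw_y -1.77 x [ 0.003 -0.001 -1.   ] f [ 7.7  0.4 -4.9] w 9.7 q [-0.7   0.31  1.89  0.    0.94 -0.67]
```

View pics/w4z.png

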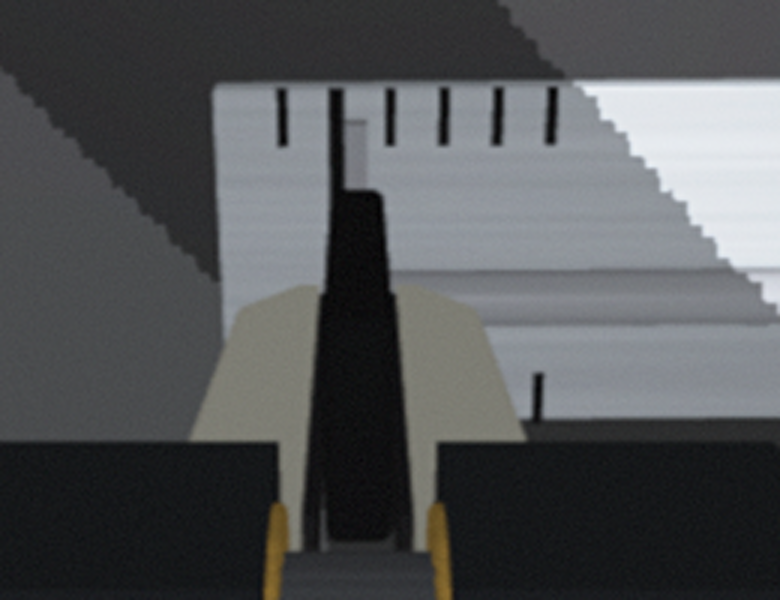

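>>> drive_tool(
  steps=[0,-0.084,0,0,0,0,1,0,0,0,0,0,0,1],
)

```text
time: 5.15
ee_pos: [0.4286, -0.22, 0.0647]
eef_rot: [1.233, 1.192, -1.23]
ft_force: [8.1, 0.3, -3.9]
width: 0.108
```

```bash
python3 - <<'E'
from h import *
st(); c=grab('wrist','w5'); im=cv2.imread('pics/w5.png'); cv2.imwrite('pics/w5z.png',cv2.resize(im[200:280,260:380],None,fx=6.5,fy=6.5,interpolation=2))
E
```

```text
t 5.15 p [ 0.4286 -0.22    0.0647] yaw_y -1.76 x [ 0.003 -0.001 -1.   ] f [ 8.1  0.3 -3.9] w 10.1 q [-0.71  0.3   1.9   0.    0.94 -0.68]
```

View pics/w5z.png

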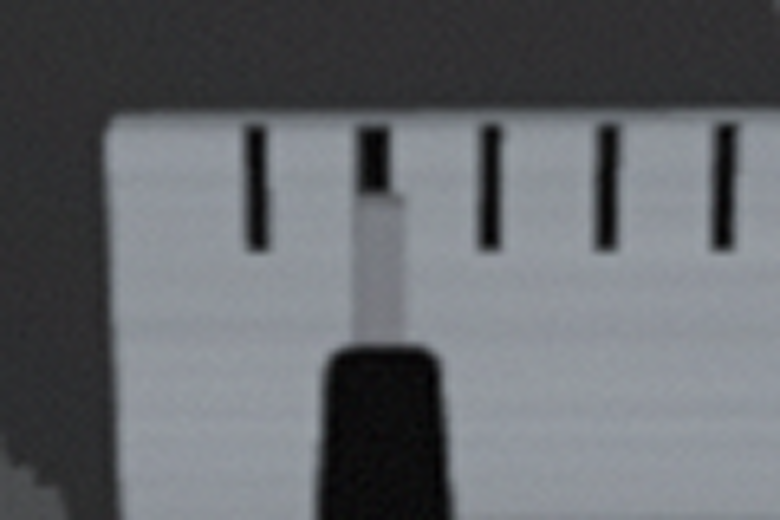

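>>> drive_tool(
  steps=[0,-0.009,0,0,0,0,1,0,0,0,0,0,0,1,0,0,0,0,0,0,1,0,0,0,0,0,0,1,0,0,0,0,0,0,1,0,0,0,0,0,0,1,0,0,0,0,0,0,1],
)

```text
time: 5.9
ee_pos: [0.4285, -0.22, 0.0647]
eef_rot: [1.233, 1.191, -1.229]
ft_force: [7.4, 0.9, -4.7]
width: 0.103
```

```bash
python3 - <<'E'
from h import *
st(); c=grab('wrist','w6'); im=cv2.imread('pics/w6.png'); cv2.imwrite('pics/w6z.png',cv2.resize(im[200:280,260:380],None,fx=6.5,fy=6.5,interpolation=2))
E
```

```text
t 5.9 p [ 0.4285 -0.22    0.0647] yaw_y -1.76 x [ 0.004 -0.001 -1.   ] f [ 7.4  0.9 -4.7] w 9.6 q [-0.71  0.3   1.9   0.    0.94 -0.68]
```

View pics/w6z.png

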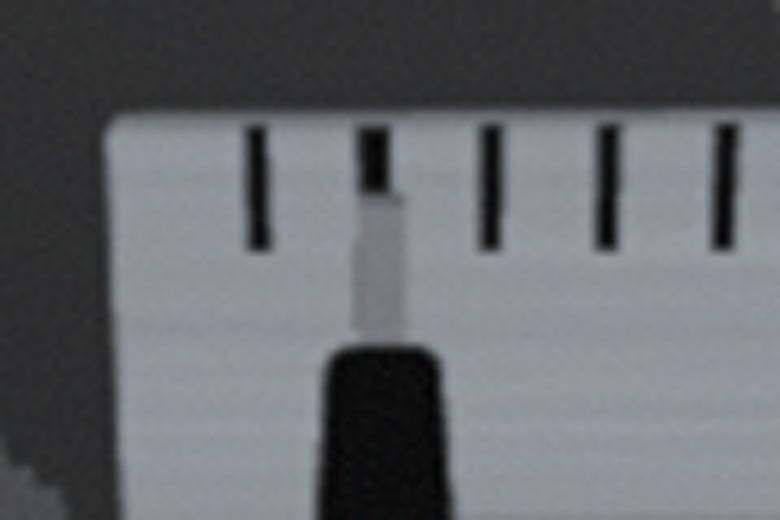

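The crossbar lies on the long line: centre 378 against 374 at 11.7 px/mm, so about 0.3 mm off. It has been held for about 0.85 s. I hold two more rows, go back under grip, then release.

>>> drive_tool(
  steps=[0,0,0,0,0,0,1,0,0,0,0,0,0,1,0,0.25,0,0,0,0,1,0,0.25,0,0,0,0,1,0,0.25,0,0,0,0,1,0,0.18,0,0,0,0,1,0,0,0,0,0,0,0.5,0,0,0,0,0,0,0.5,0,0.06,0,0,0,0,0.5,0,0,0,0,0,0,0.5],
)

```text
time: 6.95
ee_pos: [0.4661, -0.221, 0.0646]
eef_rot: [1.231, 1.195, -1.232]
ft_force: [0.4, -0.2, -0.4]
width: 0.403
```

```bash
python3 - <<'E'
from h import *
st(); c=grab('wrist','w7')
E
```

```text
t 6.95 p [ 0.4661 -0.221   0.0646] yaw_y -1.75 x [-0.001  0.    -1.   ] f [ 0.4 -0.2 -0.4] w 37.4 q [-0.66  0.36  1.82 -0.    0.97 -0.63]
```

View pics/w7.png

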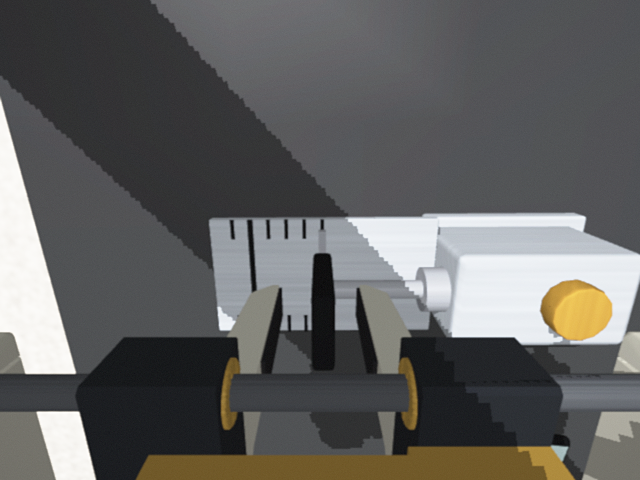

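>>> drive_tool(
  steps=[-0.3,0,0,0,0,0,0.5,-0.85,0,0,0,0,0,0.5,-1,0,0,0,0,0,0.5,-1,0,0,0,0,0,0.5,-1,0,0,0,0,0,0.5,-1,0,0,0,0,0,0.5,-0.9,0,0,0,0,0,0.5,0,0,0,0,0,0,0.5],
)

```text
time: 7.8
ee_pos: [0.4682, -0.2223, 0.3134]
eef_rot: [1.231, 1.183, -1.228]
ft_force: [1.3, -0.2, 0.3]
width: 0.501
```

>>> drive_tool(
  steps=[0,0.28,-0.89,0,0,0,0.5,0,0.28,-0.89,0,0,0,0.5,0,0.28,-0.89,0,0,0,0.5,0,0.28,-0.89,0,0,0,0.5,0,0.28,-0.89,0,0,0,0.5,0,0.28,-0.89,0,0,0,0.5,0,0.28,-0.89,0,0,0,0.5,0,0.28,-0.89,0,0,0,0.5,0,0.28,-0.89,0,0,0,0.5,0,0.28,-0.89,0,0,0,0.5,0,0.28,-0.89,0,0,0,0.5,0,0.28,-0.89,0,0,0,0.5,0,0.28,-0.89,0,0,0,0.5,0,0.28,-0.89,0,0,0,0.5,0,0,0,0,0,0,0.5,0,0,0,0,0,0,0.5],
)

```text
time: 9.4
ee_pos: [0.6379, 0.2729, 0.3057]
eef_rot: [1.229, 1.196, -1.232]
ft_force: [0.2, 0.1, 0.2]
width: 0.499
```

```bash
python3 - <<'E'
from h import *
st(); c=grab('wrist','w8'); print(proj(c,[.641,.2865,.19]),proj(c,[.611,.256,.138]))
c=grab('scene','s8'); im=cv2.imread('pics/s8.png'); cv2.imwrite('pics/s8z.png',cv2.resize(im[180:290,190:260],None,fx=5,fy=5,interpolation=2))
E
```

```text
t 9.4 p [0.6379 0.2729 0.3057] yaw_y -1.65 x [-0.002 -0.001 -1.   ] f [0.2 0.1 0.2] w 46.4 q [ 0.24  0.5   0.97 -0.    1.67  0.27]
(np.float64(322.8056846713625), np.float64(218.14950853379173)) (np.float64(291.96085014257085), np.float64(236.8876802709626))
```

View pics/w8.png

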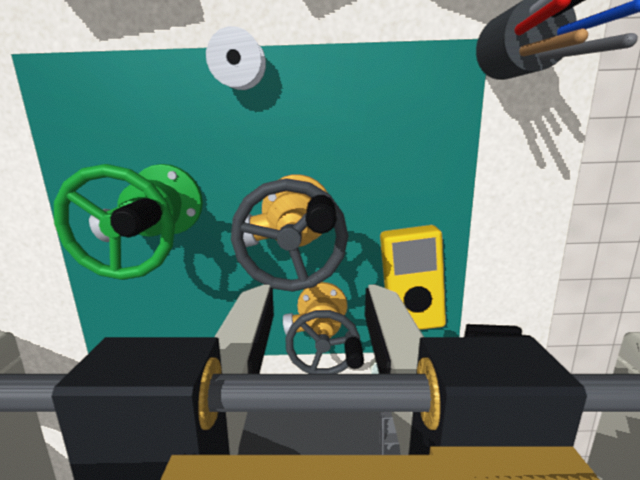

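View pics/s8z.png

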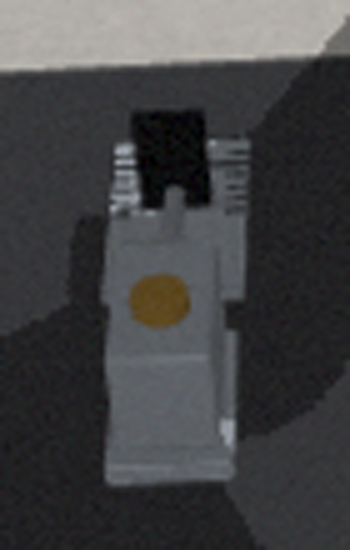

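The wrist view shows the wheel hub at (289,237), the spinner top at (321,213) and the pipe nut at (250,232). The scene crop shows the slide back home.

```bash
python3 - <<'E'
from h import *
from scipy.optimize import least_squares
c=ld('w8'); im=cv2.imread('pics/w8.png'); cv2.imwrite('pics/w8z.png',cv2.resize(im[165:300,215:365],None,fx=4.2,fy=4.2,interpolation=2))
w=cloud(c); z=w[...,2]; col=c['color'].astype(int); mx=col.max(-1)
C=np.array([.611,.256])
for it in range(15):
    d=np.hypot(w[...,0]-C[0],w[...,1]-C[1]); m=(d>.044)&(d<.066)&(z>.125)&(z<.14)&(mx<120); pts=w[m]
    r=least_squares(lambda p:np.hypot(pts[:,0]-p[0],pts[:,1]-p[1])-p[2],[*C,.052],loss='soft_l1',f_scale=.002); C=r.x[:2]
print('wheel',r.x,len(pts),pts[:,2].max(),np.abs(r.fun).mean())
print('hub ray',ray(c,289,237,.138))
d=np.hypot(w[...,0]-C[0],w[...,1]-C[1])
m=(z>.184)&(z<.2)&(d<.07); q=w[m]; print('spin top',q.mean(0),q[:,2].max(),m.sum(),q.min(0),q.max(0)); t=q.mean(0)[:2]-C; print(t,np.hypot(*t),np.degrees(np.arctan2(t[1],t[0])))
# foot and pipe
for nm in('w8','scene0','side0'):
    k=ld(nm); w=cloud(k); z=w[...,2]; col=k['color'].astype(int)
    a=np.hypot(w[...,0]-.61,w[...,1]-.255)
    fo=(a<.06)&(z<.02)&(z>.004)&(col[...,0]>col[...,2]+50); q=w[fo]
    f=lambda p:np.maximum(np.hypot(q[:,0]-p[0],q[:,1]-p[1])-.046,0)
    print(nm,'foot',len(q),q.min(0),q.max(0))
    nut=(a>.045)&(a<.08)&(z>.03)&(z<.1)&(w[...,0]<.61)&(col.max(-1)-col.min(-1)<40)&(col.max(-1)>110); q=w[nut]; 
    if len(q): print(' nut',len(q),q.mean(0),q.min(0),q.max(0), 'yaw of pipe',np.degrees(np.arctan2(*(q.mean(0)[:2]-C)[::-1])))
E
```

```text
wheel [0.60808293 0.25530873 0.05107758] 3629 0.1376968623513038 0.002853140501355984
hub ray [0.60814816 0.25596515 0.138     ]
spin top [0.63892753 0.2863236  0.18856857] 0.19201303569829248 755 [0.62642802 0.27251473 0.18413632] [0.65172451 0.29802392 0.19201304]
[0.0308446  0.03101487] 0.04374141548498973 45.15771382866634
w8 foot 340 [0.56222048 0.21490135 0.00432561] [0.64511417 0.29914108 0.01349288]
 nut 131 [0.55425804 0.23893974 0.06939988] [0.54861026 0.22711966 0.06016053] [0.56016251 0.25948914 0.07363495] yaw of pipe -163.08466843940906
scene0 foot 406 [0.57620631 0.21043718 0.00422509] [0.66021278 0.29877029 0.01996713]
 nut 6 [0.55629434 0.25094043 0.06865464] [0.55350723 0.24427547 0.06290123] [0.56055307 0.25753099 0.07238617] yaw of pipe -175.17859381319442
side0 foot 889 [0.56314214 0.23201552 0.00400601] [0.65338298 0.30137911 0.01986172]
 nut 185 [0.54994804 0.25087515 0.0658884 ] [0.54135223 0.23127014 0.0459669 ] [0.56062157 0.26347693 0.07484655] yaw of pipe -175.63886321020314
```

View pics/w8z.png

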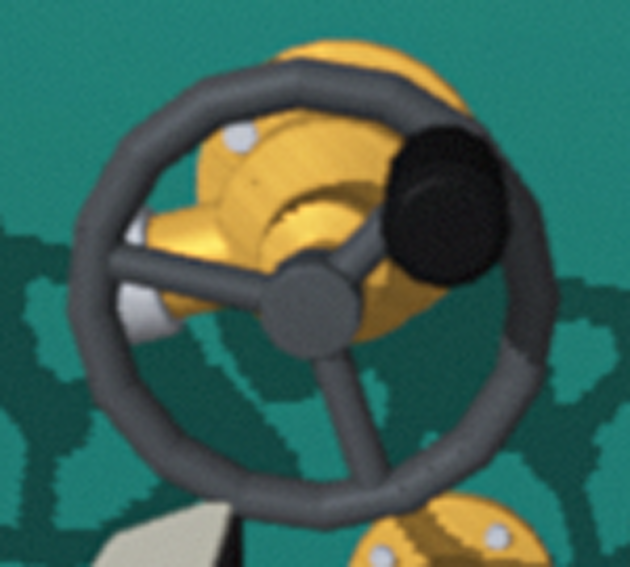

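>>> drive_tool(
  steps=[0,0.02,-0.33,0,0,0,0.35,0.5,0,0,0,0,0,0.35,0.6,0,0,0,0,0,0.35,0.6,0,0,0,0,0,0.35,0.6,0,0,0,0,0,0.35,0.4,0,0,0,0,0,0.35,0,0,0,0,0,0,0.35],
  force=25,
)

```text
time: 10.2
ee_pos: [0.6381, 0.2849, 0.196]
eef_rot: [1.229, 1.197, -1.237]
ft_force: [-0.4, 0.1, 0.8]
width: 0.651
```

```bash
python3 - <<'E'
from h import *
st(); c=grab('wrist','w9')
E
```

```text
t 10.2 p [0.6381 0.2849 0.196 ] yaw_y -1.8 x [-0.005 -0.001 -1.   ] f [-0.4  0.1  0.8] w 60.5 q [0.26 0.55 1.16 0.   1.44 0.29]
```

View pics/w9.png

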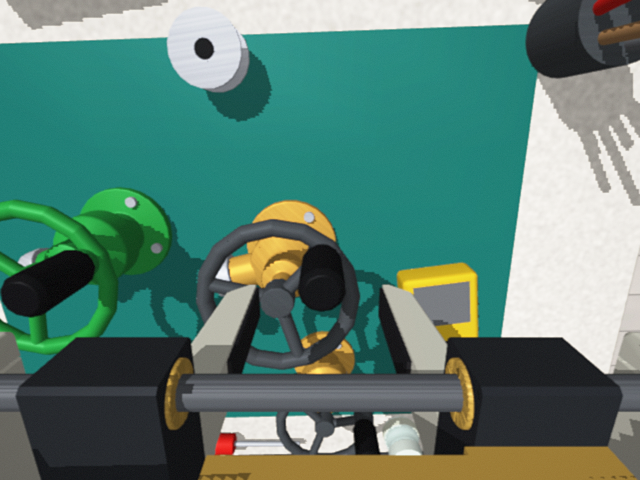

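The spinner at u≈322 is centred between the fingers. I go down 49 mm and close.

>>> drive_tool(
  steps=[0.4,0,-0.03,0,0,0,0.35,0.4,0,0,0,0,0,0.35,0.3,0,0,0,0,0,0.35,0.12,0,0,0,0,0,0.35,0,0,0,0,0,0,0.35,0,0,0,0,0,0,1,0,0,0,0,0,0,1,0,0,0,0,0,0,1,0,0,0,0,0,0,1],
  force=25,
)

```text
time: 11.15
ee_pos: [0.6399, 0.2869, 0.1504]
eef_rot: [1.232, 1.194, -1.231]
ft_force: [0.5, -0.5, -0.1]
width: 0.354
```

```bash
python3 - <<'E'
from h import *
st(); c=grab('wrist','w10')
E
```

```text
t 11.15 p [0.6399 0.2869 0.1504] yaw_y -1.74 x [ 0.001  0.    -1.   ] f [ 0.5 -0.5 -0.1] w 32.9 q [0.26 0.57 1.22 0.   1.35 0.29]
```

View pics/w10.png

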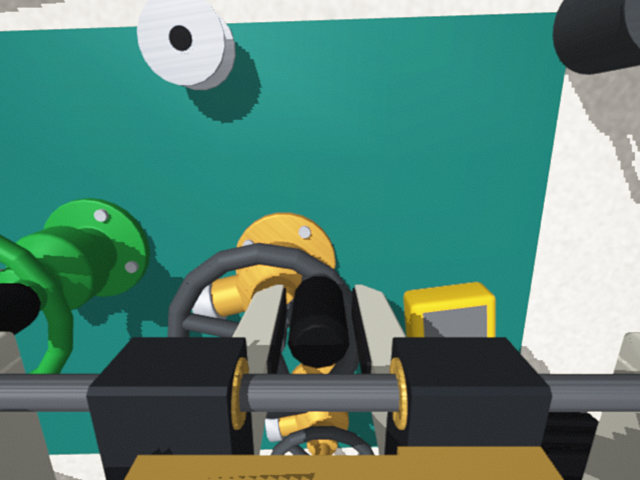

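>>> drive_tool(
  steps=[0,0,0,0,0,0,1,0,0,0,0,0,0,1,0,0,0,0,0,0,1],
  force=35,
)

```text
time: 11.5
ee_pos: [0.6396, 0.2868, 0.1501]
eef_rot: [1.232, 1.195, -1.231]
ft_force: [-1.0, -0.4, 2.3]
width: 0.276
```

```bash
python3 - <<'E'
from h import *
st(); c=grab('side','sd10'); im=cv2.imread('pics/sd10.png'); cv2.imwrite('pics/sd10z.png',cv2.resize(im[230:410,180:400],None,fx=3,fy=3,interpolation=2))
E
```

```text
t 11.5 p [0.6396 0.2868 0.1501] yaw_y -1.74 x [ 0.  0. -1.] f [-1.  -0.4  2.3] w 25.6 q [ 0.26  0.57  1.22 -0.    1.35  0.29]
```

View pics/sd10z.png

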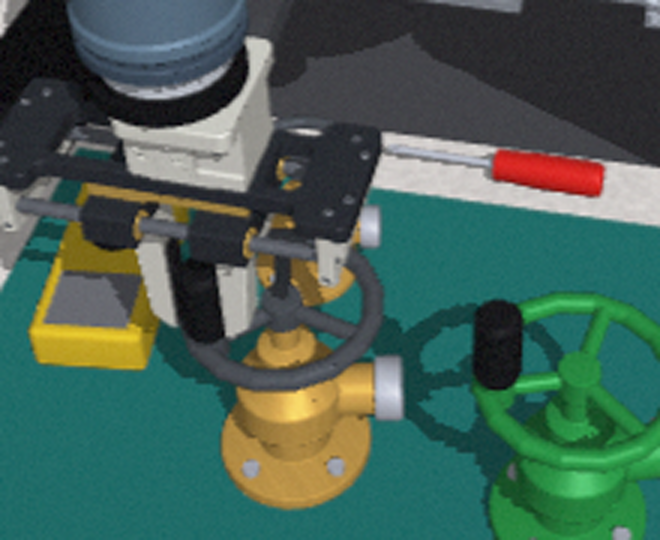

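```bash
cat >> h.py <<'E'
def arc(C,dth,n,r=.045,th0=None,tail=0,cmd=None):
    s,M=st(); p=s['ee_pos'][:2] if cmd is None else np.array(cmd)
    v=p-C; a=np.arctan2(v[1],v[0]) if th0 is None else np.radians(th0)
    print('radius now',np.hypot(*v),'theta',np.degrees(np.arctan2(v[1],v[0])))
    cur=p; out=[]
    for i in range(1,n+1):
        t=a+np.radians(dth)*i/n; q=C+r*np.array([np.cos(t),np.sin(t)]); d=np.append(q-cur,0)
        l=M.T@d/.04; l=l.round(2); out+=[0,l[1],l[2],0,0,0,1]; cur=cur+(M@(l*.04))[:2]*1.0
    out+=[0,0,0,0,0,0,1]*tail
    print([float(x) if x%1 else int(x) for x in out])
E
python3 - <<'E'
from h import *
arc(np.array([.6078,.2550]),-120,15)
E
```

```text
t 11.55 p [0.6396 0.2869 0.1501] yaw_y -1.74 x [ 0.  0. -1.] f [-0.6 -0.6  3.3] w 25.3 q [0.26 0.57 1.22 0.   1.35 0.29]
radius now 0.04504643079570558 theta 45.02067199073119
[0, 0.11, 0.12, 0, 0, 0, 1, 0, 0.09, 0.13, 0, 0, 0, 1, 0, 0.07, 0.14, 0, 0, 0, 1, 0, 0.05, 0.14, 0, 0, 0, 1, 0, 0.03, 0.16, 0, 0, 0, 1, 0, 0, 0.15, 0, 0, 0, 1, 0, -0.01, 0.16, 0, 0, 0, 1, 0, -0.04, 0.15, 0, 0, 0, 1, 0, -0.05, 0.15, 0, 0, 0, 1, 0, -0.08, 0.14, 0, 0, 0, 1, 0, -0.1, 0.12, 0, 0, 0, 1, 0, -0.11, 0.11, 0, 0, 0, 1, 0, -0.12, 0.1, 0, 0, 0, 1, 0, -0.14, 0.07, 0, 0, 0, 1, 0, -0.15, 0.06, 0, 0, 0, 1]
```

>>> drive_tool(
  steps=[0,0.11,0.12,0,0,0,1,0,0.09,0.13,0,0,0,1,0,0.07,0.14,0,0,0,1,0,0.05,0.14,0,0,0,1,0,0.03,0.16,0,0,0,1],
  force=35,
)

```text
time: 12.05
ee_pos: [0.6528, 0.2585, 0.1501]
eef_rot: [1.232, 1.195, -1.232]
ft_force: [-5.4, 2.4, 5.7]
width: 0.273
```

>>> drive_tool(
  steps=[0,0,0.15,0,0,0,1,0,-0.01,0.16,0,0,0,1,0,-0.04,0.15,0,0,0,1,0,-0.05,0.15,0,0,0,1,0,-0.08,0.14,0,0,0,1],
)

```text
time: 12.55
ee_pos: [0.6449, 0.2292, 0.1501]
eef_rot: [1.233, 1.195, -1.23]
ft_force: [-2.5, 5.8, 4.1]
width: 0.274
```

>>> drive_tool(
  steps=[0,-0.1,0.12,0,0,0,1,0,-0.11,0.11,0,0,0,1,0,-0.12,0.1,0,0,0,1,0,-0.14,0.07,0,0,0,1,0,-0.15,0.06,0,0,0,1,0,0,0,0,0,0,1],
)

```text
time: 13.15
ee_pos: [0.6191, 0.2113, 0.1501]
eef_rot: [1.232, 1.195, -1.231]
ft_force: [-1.0, 4.6, 3.3]
width: 0.274
```

```bash
python3 - <<'E'
from h import *
arc(np.array([.6078,.2550]),-120,15)
grab('side','sd11'); c=grab('wrist','w11')
E
```

```text
t 13.15 p [0.6191 0.2113 0.1501] yaw_y -1.74 x [ 0.001  0.    -1.   ] f [-1.   4.6  3.3] w 25.5 q [0.16 0.49 1.36 0.   1.29 0.19]
radius now 0.045141754201817326 theta -75.51538290528988
[0, -0.15, 0.03, 0, 0, 0, 1, 0, -0.16, 0.01, 0, 0, 0, 1, 0, -0.16, -0.01, 0, 0, 0, 1, 0, -0.15, -0.03, 0, 0, 0, 1, 0, -0.15, -0.05, 0, 0, 0, 1, 0, -0.14, -0.08, 0, 0, 0, 1, 0, -0.13, -0.09, 0, 0, 0, 1, 0, -0.11, -0.11, 0, 0, 0, 1, 0, -0.1, -0.12, 0, 0, 0, 1, 0, -0.07, -0.14, 0, 0, 0, 1, 0, -0.06, -0.14, 0, 0, 0, 1, 0, -0.04, -0.15, 0, 0, 0, 1, 0, -0.02, -0.16, 0, 0, 0, 1, 0, 0.01, -0.16, 0, 0, 0, 1, 0, 0.02, -0.15, 0, 0, 0, 1]
```

View pics/sd11.png

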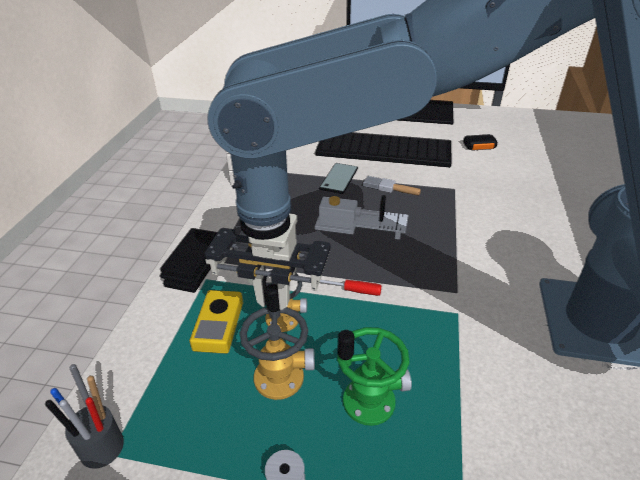

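The handle is held and tracks the circle: the radius is 45.1 mm and side forces stay under 6 N. I continue clockwise.

>>> drive_tool(
  steps=[0,-0.15,0.03,0,0,0,1,0,-0.16,0.01,0,0,0,1,0,-0.16,-0.01,0,0,0,1,0,-0.15,-0.03,0,0,0,1,0,-0.15,-0.05,0,0,0,1,0,-0.14,-0.08,0,0,0,1,0,-0.13,-0.09,0,0,0,1,0,-0.11,-0.11,0,0,0,1,0,-0.1,-0.12,0,0,0,1,0,-0.07,-0.14,0,0,0,1,0,-0.06,-0.14,0,0,0,1,0,-0.04,-0.15,0,0,0,1,0,-0.02,-0.16,0,0,0,1,0,0.01,-0.16,0,0,0,1,0,0.02,-0.15,0,0,0,1],
)

```text
time: 14.75
ee_pos: [0.5643, 0.2667, 0.1501]
eef_rot: [1.23, 1.194, -1.233]
ft_force: [2.6, -4.1, 6.1]
width: 0.273
```

```bash
python3 - <<'E'
from h import *
arc(np.array([.6078,.2550]),-130,16)
E
```

```text
t 14.75 p [0.5643 0.2667 0.1501] yaw_y -1.73 x [-0.    -0.002 -1.   ] f [ 2.6 -4.1  6.1] w 25.4 q [ 0.26  0.44  1.44 -0.    1.26  0.29]
radius now 0.045031535160389345 theta 164.97340938434533
[0, 0.05, -0.15, 0, 0, 0, 1, 0, 0.07, -0.15, 0, 0, 0, 1, 0, 0.09, -0.13, 0, 0, 0, 1, 0, 0.1, -0.12, 0, 0, 0, 1, 0, 0.12, -0.1, 0, 0, 0, 1, 0, 0.14, -0.08, 0, 0, 0, 1, 0, 0.14, -0.07, 0, 0, 0, 1, 0, 0.16, -0.04, 0, 0, 0, 1, 0, 0.16, -0.02, 0, 0, 0, 1, 0, 0.15, 0, 0, 0, 0, 1, 0, 0.16, 0.02, 0, 0, 0, 1, 0, 0.16, 0.05, 0, 0, 0, 1, 0, 0.14, 0.06, 0, 0, 0, 1, 0, 0.13, 0.09, 0, 0, 0, 1, 0, 0.12, 0.11, 0, 0, 0, 1, 0, 0.11, 0.12, 0, 0, 0, 1]
```

>>> drive_tool(
  steps=[0,0.05,-0.15,0,0,0,1,0,0.07,-0.15,0,0,0,1,0,0.09,-0.13,0,0,0,1,0,0.1,-0.12,0,0,0,1,0,0.12,-0.1,0,0,0,1,0,0.14,-0.08,0,0,0,1,0,0.14,-0.07,0,0,0,1,0,0.16,-0.04,0,0,0,1,0,0.16,-0.02,0,0,0,1,0,0.15,0,0,0,0,1,0,0.16,0.02,0,0,0,1,0,0.16,0.05,0,0,0,1,0,0.14,0.06,0,0,0,1,0,0.13,0.09,0,0,0,1,0,0.12,0.11,0,0,0,1],
)

```text
time: 16.25
ee_pos: [0.6391, 0.2873, 0.1501]
eef_rot: [1.23, 1.198, -1.233]
ft_force: [-2.5, 2.7, 7.6]
width: 0.271
```

```bash
python3 - <<'E'
from h import *
arc(np.array([.6078,.2550]),-44,22)
E
```

```text
t 16.25 p [0.6391 0.2873 0.1501] yaw_y -1.68 x [-0.003  0.001 -1.   ] f [-2.5  2.7  7.6] w 25.2 q [0.26 0.58 1.22 0.   1.35 0.29]
radius now 0.04502010858991814 theta 45.86643410052246
[0, 0.03, 0.03, 0, 0, 0, 1, 0, 0.03, 0.03, 0, 0, 0, 1, 0, 0.02, 0.02, 0, 0, 0, 1, 0, 0.03, 0.03, 0, 0, 0, 1, 0, 0.02, 0.03, 0, 0, 0, 1, 0, 0.03, 0.04, 0, 0, 0, 1, 0, 0.02, 0.03, 0, 0, 0, 1, 0, 0.02, 0.03, 0, 0, 0, 1, 0, 0.02, 0.04, 0, 0, 0, 1, 0, 0.02, 0.03, 0, 0, 0, 1, 0, 0.02, 0.04, 0, 0, 0, 1, 0, 0.01, 0.03, 0, 0, 0, 1, 0, 0.02, 0.04, 0, 0, 0, 1, 0, 0.01, 0.03, 0, 0, 0, 1, 0, 0.01, 0.04, 0, 0, 0, 1, 0, 0.01, 0.04, 0, 0, 0, 1, 0, 0.01, 0.04, 0, 0, 0, 1, 0, 0.01, 0.04, 0, 0, 0, 1, 0, 0.01, 0.03, 0, 0, 0, 1, 0, 0.01, 0.04, 0, 0, 0, 1, 0, 0, 0.04, 0, 0, 0, 1, 0, 0, 0.04, 0, 0, 0, 1]
```

>>> drive_tool(
  steps=[0,0.06,0.06,0,0,0,1,0,0.05,0.05,0,0,0,1,0,0.05,0.07,0,0,0,1,0,0.04,0.06,0,0,0,1,0,0.04,0.07,0,0,0,1,0,0.03,0.07,0,0,0,1],
)

```text
time: 16.85
ee_pos: [0.6496, 0.2718, 0.1501]
eef_rot: [1.23, 1.198, -1.232]
ft_force: [-0.4, 1.6, 7.0]
width: 0.27
```

```bash
python3 - <<'E'
from h import *
arc(np.array([.6078,.2550]),-24,12)
E
```

```text
t 16.85 p [0.6496 0.2718 0.1501] yaw_y -1.69 x [-0.003  0.001 -1.   ] f [-0.4  1.6  7. ] w 25.2 q [0.24 0.58 1.21 0.   1.35 0.27]
radius now 0.04503341792134925 theta 21.927963894331857
[0, 0.01, 0.04, 0, 0, 0, 1, 0, 0.02, 0.03, 0, 0, 0, 1, 0, 0.01, 0.04, 0, 0, 0, 1, 0, 0.01, 0.04, 0, 0, 0, 1, 0, 0.01, 0.04, 0, 0, 0, 1, 0, 0.01, 0.03, 0, 0, 0, 1, 0, 0.01, 0.04, 0, 0, 0, 1, 0, 0, 0.04, 0, 0, 0, 1, 0, 0.01, 0.04, 0, 0, 0, 1, 0, 0, 0.04, 0, 0, 0, 1, 0, 0, 0.04, 0, 0, 0, 1, 0, 0, 0.04, 0, 0, 0, 1]
```

>>> drive_tool(
  steps=[0,0.01,0.04,0,0,0,1,0,0.02,0.03,0,0,0,1,0,0.01,0.04,0,0,0,1,0,0.01,0.04,0,0,0,1],
)

```text
time: 17.25
ee_pos: [0.6515, 0.2658, 0.1501]
eef_rot: [1.231, 1.198, -1.232]
ft_force: [-1.2, 2.4, 7.0]
width: 0.272
```

>>> drive_tool(
  steps=[0,0.01,0.04,0,0,0,1,0,0.01,0.03,0,0,0,1],
)

```text
time: 17.45
ee_pos: [0.6518, 0.2645, 0.1501]
eef_rot: [1.232, 1.2, -1.231]
ft_force: [-2.7, 8.7, 7.3]
width: 0.275
```

>>> drive_tool(
  steps=[0,0.01,0.04,0,0,0,1],
)

```text
time: 17.55
ee_pos: [0.6518, 0.2644, 0.1501]
eef_rot: [1.233, 1.202, -1.23]
ft_force: [-2.6, 13.3, 6.2]
width: 0.274
```

>>> drive_tool(
  steps=[0,0,0.04,0,0,0,1],
)

```text
time: 17.65
ee_pos: [0.6518, 0.2643, 0.1501]
eef_rot: [1.235, 1.204, -1.228]
ft_force: [-0.5, 17.5, 4.1]
width: 0.275
```

Contact is clear: motion stops at y≈0.2644 (θ≈12°) while the tangential force climbs to 17.5 N. I record this reference.

```bash
python3 - <<'E'
from h import *
C=np.array([.6078,.2550])
arc(C,240,20,cmd=[.6524,.2597])
c=grab('wrist','wstop'); grab('side','sstop'); grab('scene','cstop')
E
```

```text
t 17.65 p [0.6518 0.2643 0.1501] yaw_y -1.62 x [-0.003  0.008 -1.   ] f [-0.5 17.5  4.1] w 25.5 q [0.22 0.58 1.21 0.01 1.35 0.25]
radius now 0.044846961992982284 theta 6.015693139946994
[0, -0.05, -0.23, 0, 0, 0, 1, 0, -0.1, -0.21, 0, 0, 0, 1, 0, -0.15, -0.19, 0, 0, 0, 1, 0, -0.18, -0.15, 0, 0, 0, 1, 0, -0.2, -0.11, 0, 0, 0, 1, 0, -0.23, -0.07, 0, 0, 0, 1, 0, -0.23, -0.02, 0, 0, 0, 1, 0, -0.24, 0.04, 0, 0, 0, 1, 0, -0.22, 0.07, 0, 0, 0, 1, 0, -0.2, 0.13, 0, 0, 0, 1, 0, -0.17, 0.16, 0, 0, 0, 1, 0, -0.13, 0.19, 0, 0, 0, 1, 0, -0.09, 0.22, 0, 0, 0, 1, 0, -0.04, 0.23, 0, 0, 0, 1, 0, 0, 0.24, 0, 0, 0, 1, 0, 0.06, 0.23, 0, 0, 0, 1, 0, 0.1, 0.21, 0, 0, 0, 1, 0, 0.14, 0.19, 0, 0, 0, 1, 0, 0.18, 0.15, 0, 0, 0, 1, 0, 0.21, 0.11, 0, 0, 0, 1]
```

View pics/wstop.png

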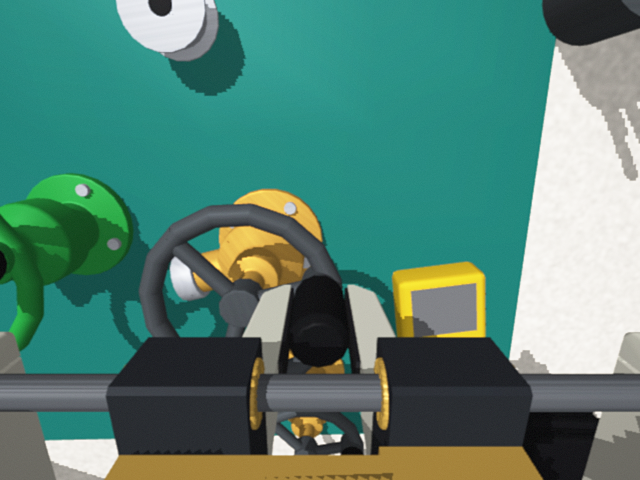

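View pics/sstop.png

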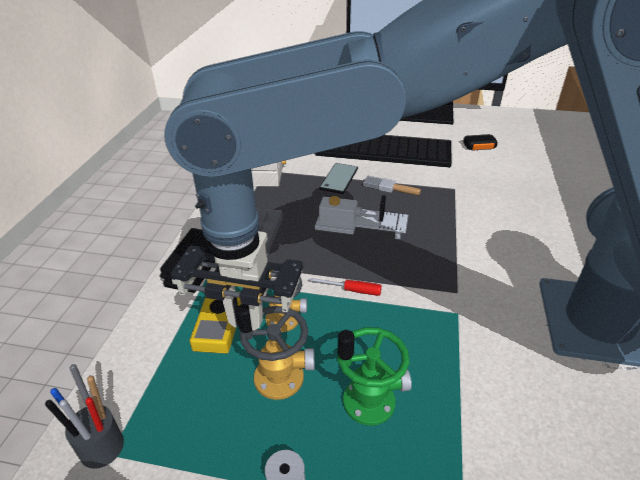

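>>> drive_tool(
  steps=[0,-0.05,-0.23,0,0,0,1,0,-0.1,-0.21,0,0,0,1,0,-0.15,-0.19,0,0,0,1,0,-0.18,-0.15,0,0,0,1,0,-0.2,-0.11,0,0,0,1,0,-0.23,-0.07,0,0,0,1,0,-0.23,-0.02,0,0,0,1,0,-0.24,0.04,0,0,0,1,0,-0.22,0.07,0,0,0,1,0,-0.2,0.13,0,0,0,1],
)

```text
time: 18.8
ee_pos: [0.5817, 0.2916, 0.1501]
eef_rot: [1.232, 1.197, -1.231]
ft_force: [1.3, 2.6, 6.2]
width: 0.269
```

```bash
python3 - <<'E'
from h import *
C=np.array([.6078,.2550])
arc(C,240,20)
E
```

```text
t 18.8 p [0.5817 0.2916 0.1501] yaw_y -1.69 x [-0.001  0.002 -1.   ] f [1.3 2.6 6.2] w 25.0 q [0.29 0.49 1.37 0.   1.29 0.32]
radius now 0.044945835245640685 theta 125.55100031454471
[0, -0.17, 0.16, 0, 0, 0, 1, 0, -0.14, 0.19, 0, 0, 0, 1, 0, -0.09, 0.22, 0, 0, 0, 1, 0, -0.04, 0.23, 0, 0, 0, 1, 0, 0, 0.24, 0, 0, 0, 1, 0, 0.06, 0.23, 0, 0, 0, 1, 0, 0.1, 0.21, 0, 0, 0, 1, 0, 0.14, 0.19, 0, 0, 0, 1, 0, 0.18, 0.15, 0, 0, 0, 1, 0, 0.2, 0.11, 0, 0, 0, 1, 0, 0.23, 0.07, 0, 0, 0, 1, 0, 0.23, 0.02, 0, 0, 0, 1, 0, 0.24, -0.03, 0, 0, 0, 1, 0, 0.22, -0.08, 0, 0, 0, 1, 0, 0.2, -0.12, 0, 0, 0, 1, 0, 0.17, -0.16, 0, 0, 0, 1, 0, 0.14, -0.19, 0, 0, 0, 1, 0, 0.09, -0.22, 0, 0, 0, 1, 0, 0.04, -0.23, 0, 0, 0, 1, 0, 0, -0.24, 0, 0, 0, 1]
```

>>> drive_tool(
  steps=[0,-0.17,0.16,0,0,0,1,0,-0.14,0.19,0,0,0,1,0,-0.09,0.22,0,0,0,1,0,-0.04,0.23,0,0,0,1,0,0,0.24,0,0,0,1,0,0.06,0.23,0,0,0,1,0,0.1,0.21,0,0,0,1,0,0.14,0.19,0,0,0,1,0,0.18,0.15,0,0,0,1,0,0.2,0.11,0,0,0,1,0,0.23,0.07,0,0,0,1,0,0.23,0.02,0,0,0,1,0,0.24,-0.03,0,0,0,1,0,0.22,-0.08,0,0,0,1,0,0.2,-0.12,0,0,0,1,0,0.17,-0.16,0,0,0,1,0,0.14,-0.19,0,0,0,1,0,0.09,-0.22,0,0,0,1,0,0.04,-0.23,0,0,0,1,0,0,-0.24,0,0,0,1],
)

```text
time: 20.8
ee_pos: [0.6529, 0.2571, 0.15]
eef_rot: [1.229, 1.195, -1.235]
ft_force: [-2.5, -2.9, 8.8]
width: 0.275
```

```bash
python3 - <<'E'
from h import *
C=np.array([.6078,.2550])
arc(C,240,20)
E
```

```text
t 20.8 p [0.6529 0.2571 0.15  ] yaw_y -1.76 x [-0.003 -0.002 -1.   ] f [-2.5 -2.9  8.8] w 25.6 q [ 0.22  0.58  1.21 -0.    1.35  0.25]
radius now 0.04510479577505416 theta 2.6777095748746795
[0, -0.05, -0.23, 0, 0, 0, 1, 0, -0.08, -0.22, 0, 0, 0, 1, 0, -0.14, -0.19, 0, 0, 0, 1, 0, -0.17, -0.16, 0, 0, 0, 1, 0, -0.2, -0.13, 0, 0, 0, 1, 0, -0.22, -0.08, 0, 0, 0, 1, 0, -0.23, -0.03, 0, 0, 0, 1, 0, -0.24, 0.02, 0, 0, 0, 1, 0, -0.22, 0.07, 0, 0, 0, 1, 0, -0.21, 0.11, 0, 0, 0, 1, 0, -0.18, 0.15, 0, 0, 0, 1, 0, -0.14, 0.19, 0, 0, 0, 1, 0, -0.1, 0.21, 0, 0, 0, 1, 0, -0.06, 0.23, 0, 0, 0, 1, 0, -0.01, 0.23, 0, 0, 0, 1, 0, 0.05, 0.24, 0, 0, 0, 1, 0, 0.09, 0.21, 0, 0, 0, 1, 0, 0.13, 0.2, 0, 0, 0, 1, 0, 0.17, 0.16, 0, 0, 0, 1, 0, 0.2, 0.12, 0, 0, 0, 1]
```

>>> drive_tool(
  steps=[0,-0.05,-0.23,0,0,0,1,0,-0.08,-0.22,0,0,0,1,0,-0.14,-0.19,0,0,0,1,0,-0.17,-0.16,0,0,0,1,0,-0.2,-0.13,0,0,0,1,0,-0.22,-0.08,0,0,0,1,0,-0.23,-0.03,0,0,0,1,0,-0.24,0.02,0,0,0,1,0,-0.22,0.07,0,0,0,1,0,-0.21,0.11,0,0,0,1,0,-0.18,0.15,0,0,0,1,0,-0.14,0.19,0,0,0,1,0,-0.1,0.21,0,0,0,1,0,-0.06,0.23,0,0,0,1,0,-0.01,0.23,0,0,0,1,0,0.05,0.24,0,0,0,1,0,0.09,0.21,0,0,0,1,0,0.13,0.2,0,0,0,1,0,0.17,0.16,0,0,0,1,0,0.2,0.12,0,0,0,1],
)

```text
time: 22.8
ee_pos: [0.5859, 0.2157, 0.15]
eef_rot: [1.229, 1.198, -1.235]
ft_force: [-4.0, 0.3, 9.3]
width: 0.272
```

```bash
python3 - <<'E'
from h import *
C=np.array([.6078,.2550])
arc(C,120,12)
E
```

```text
t 22.8 p [0.5859 0.2157 0.15  ] yaw_y -1.72 x [-0.005 -0.    -1.   ] f [-4.   0.3  9.3] w 25.3 q [0.17 0.44 1.44 0.   1.26 0.2 ]
radius now 0.04500364163745866 theta -119.05688152216818
[0, 0.18, 0.07, 0, 0, 0, 1, 0, 0.19, 0.05, 0, 0, 0, 1, 0, 0.2, 0, 0, 0, 0, 1, 0, 0.19, -0.02, 0, 0, 0, 1, 0, 0.19, -0.06, 0, 0, 0, 1, 0, 0.17, -0.09, 0, 0, 0, 1, 0, 0.16, -0.12, 0, 0, 0, 1, 0, 0.13, -0.15, 0, 0, 0, 1, 0, 0.11, -0.16, 0, 0, 0, 1, 0, 0.07, -0.18, 0, 0, 0, 1, 0, 0.04, -0.2, 0, 0, 0, 1, 0, 0.01, -0.19, 0, 0, 0, 1]
```

>>> drive_tool(
  steps=[0,0.18,0.07,0,0,0,1,0,0.19,0.05,0,0,0,1,0,0.2,0,0,0,0,1,0,0.19,-0.02,0,0,0,1,0,0.19,-0.06,0,0,0,1,0,0.17,-0.09,0,0,0,1,0,0.16,-0.12,0,0,0,1,0,0.13,-0.15,0,0,0,1,0,0.11,-0.16,0,0,0,1,0,0.07,-0.18,0,0,0,1,0,0.04,-0.2,0,0,0,1,0,0.01,-0.19,0,0,0,1,0,0,0,0,0,0,1],
)

```text
time: 24.1
ee_pos: [0.6529, 0.2566, 0.15]
eef_rot: [1.228, 1.198, -1.234]
ft_force: [-3.6, 1.3, 8.5]
width: 0.273
```

```bash
python3 - <<'E'
from h import *
C=np.array([.6078,.2550])
s,_=st(); v=s['ee_pos'][:2]-C; th=np.degrees(np.arctan2(v[1],v[0])); arc(C,12.1-th,4)
E
```

```text
t 24.1 p [0.6529 0.2566 0.15  ] yaw_y -1.68 x [-0.004 -0.    -1.   ] f [-3.6  1.3  8.5] w 25.4 q [0.22 0.58 1.21 0.   1.35 0.24]
t 24.1 p [0.6529 0.2566 0.15  ] yaw_y -1.68 x [-0.004 -0.    -1.   ] f [-3.6  1.3  8.5] w 25.4 q [0.22 0.58 1.21 0.   1.35 0.24]
radius now 0.04509906557505943 theta 2.0464420182482077
[0, -0.01, -0.05, 0, 0, 0, 1, 0, 0, -0.05, 0, 0, 0, 1, 0, -0.01, -0.05, 0, 0, 0, 1, 0, -0.01, -0.04, 0, 0, 0, 1]
```

>>> drive_tool(
  steps=[0,-0.01,-0.05,0,0,0,1,0,0,-0.05,0,0,0,1,0,-0.01,-0.05,0,0,0,1,0,-0.01,-0.045,0,0,0,1,0,0,0,0,0,0,1,0,0,0,0,0,0,1],
)

```text
time: 24.7
ee_pos: [0.6522, 0.2631, 0.15]
eef_rot: [1.228, 1.196, -1.235]
ft_force: [-3.1, -1.8, 9.2]
width: 0.273
```

```bash
python3 - <<'E'
from h import *
C=np.array([.6078,.2550])
s,M=st()
for p in(s['ee_pos'],s['ee_pos']-.019*M[:,0]): v=p[:2]-C; print(np.degrees(np.arctan2(v[1],v[0])))
v=np.array([.6518+.003*.019,.2643-.008*.019])-C; print('stop grasp',np.degrees(np.arctan2(v[1],v[0])))
a=ld('wstop'); b=grab('wrist','wend'); e=grab('side','send'); f=grab('scene','cend'); a2=ld('sstop'); f2=ld('cstop')
st()
# compare wheel patches
g=lambda k:cv2.cvtColor(k['color'],cv2.COLOR_RGB2GRAY).astype(np.float32)
for n,k1,k2,(x,y,w,h) in(('foot(wrist)',a,b,(225,188,100,45)),('wheel side',a2,e,(252,318,60,40)),('wheel wrist',a,b,(140,200,130,135))):
    print(n,cv2.phaseCorrelate(g(k1)[y:y+h,x:x+w],g(k2)[y:y+h,x:x+w]))
A=np.hstack([x['color'][180:400,120:420,::-1] for x in(a,b)]); cv2.imwrite('pics/cmp.png',cv2.resize(A,None,fx=1.3,fy=1.3))
A=np.hstack([x['color'][280:400,210:330,::-1] for x in(a2,e)]); cv2.imwrite('pics/cmps.png',cv2.resize(A,None,fx=3.3,fy=3.3,interpolation=2))
E
```

```text
t 24.7 p [0.6522 0.2631 0.15  ] yaw_y -1.73 x [-0.004 -0.002 -1.   ] f [-3.1 -1.8  9.2] w 25.4 q [ 0.23  0.58  1.21 -0.    1.36  0.26]
10.304890963562173
10.326655794113895
stop grasp 11.730216685058565
t 24.85 p [0.6522 0.2631 0.15  ] yaw_y -1.74 x [-0.004 -0.002 -1.   ] f [-3.4 -1.2  8.6] w 25.3 q [ 0.23  0.58  1.21 -0.    1.36  0.26]
foot(wrist) ((-0.35416699115966566, -2.254542377155442), 0.7361840968661838)
wheel side ((0.08906578487530936, -0.01682300373303036), 0.99230351348718)
wheel wrist ((0.4034180165493808, -1.5758388331832123), 0.9821615537792567)
```

View pics/cmp.png

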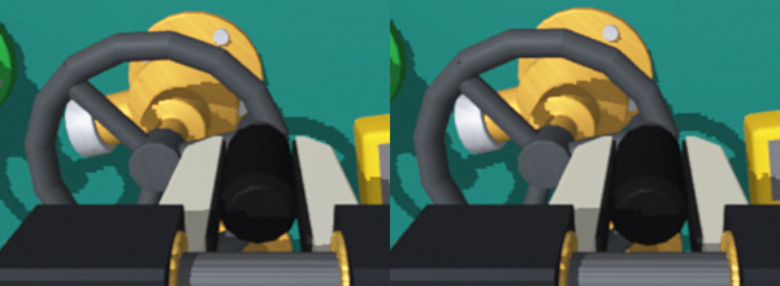

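View pics/cmps.png

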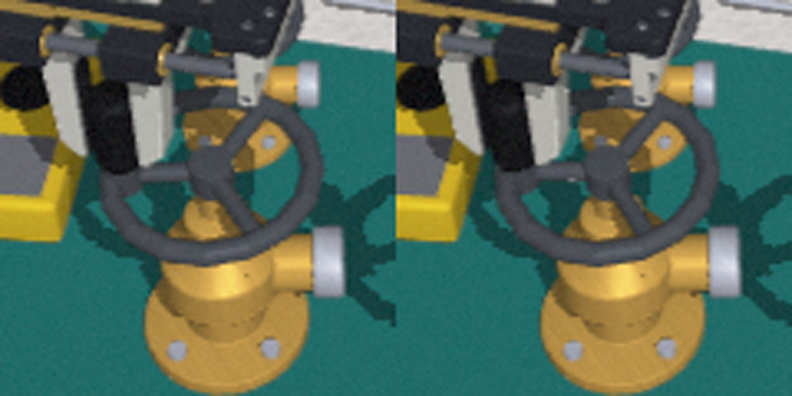

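View pics/cend.png

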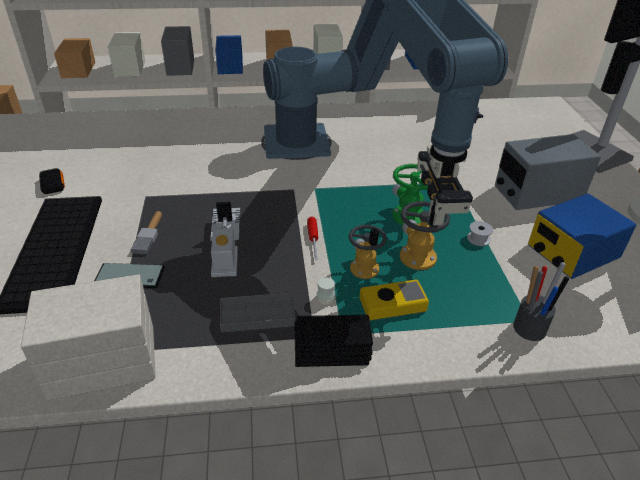

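The handle is at 10.3°, about 1.5° short of the stop direction at 11.7–12°. I trim it.

>>> drive_tool(
  steps=[0,-0.005,-0.03,0,0,0,1,0,0,0,0,0,0,1,0,0,0,0,0,0,1],
)

```text
time: 25.15
ee_pos: [0.652, 0.264, 0.15]
eef_rot: [1.228, 1.196, -1.235]
ft_force: [-2.9, -2.7, 8.5]
width: 0.273
```

```bash
python3 - <<'E'
from h import *
C=np.array([.6078,.2550])
s,M=st()
for p in(s['ee_pos'],s['ee_pos']-.019*M[:,0]): v=p[:2]-C; print(np.degrees(np.arctan2(v[1],v[0])))
e=grab('side','send2'); a2=ld('sstop'); e1=ld('send')
# rim-spoke rotation estimate: unwarp wheel plane top-down from side and polar-compare
def top(k):
    S=240; xs=np.linspace(-.06,.06,S); out=np.zeros((S,S,2),np.float32)
    for i,y in enumerate(xs):
        for j,x in enumerate(xs): out[i,j]=proj(k,[C[0]+x,C[1]+y,.133])
    return cv2.remap(cv2.cvtColor(k['color'],cv2.COLOR_RGB2GRAY),out[...,0],out[...,1],cv2.INTER_CUBIC)
T={n:top(k) for n,k in(('stop',a2),('end1',e1),('end2',e))}
for n in('end1','end2'):
    Pp=[cv2.warpPolar(T[m],(120,1440),(120,120),115,cv2.WARP_POLAR_LINEAR)[:,40:85].astype(np.float32) for m in('stop',n)]
    # spokes away from gripper: angles 100..330 deg
    for lo,hi in((110,160),(210,290),(100,300)):
        A,B=[p[lo*4:hi*4] for p in Pp]; best=[]
        for d in range(-20,21):
            Bs=Pp[1][lo*4+d:hi*4+d]; best.append((float(np.mean((A-Bs)**2)),d/4))
        print(n,lo,hi,sorted(best)[:3])
cv2.imwrite('pics/top.png',np.hstack(list(T.values())))
E
```

```text
t 25.15 p [0.652 0.264 0.15 ] yaw_y -1.74 x [-0.004 -0.002 -1.   ] f [-2.9 -2.7  8.5] w 25.4 q [ 0.23  0.58  1.21 -0.    1.36  0.26]
11.563528154585173
11.589094485539915
end1 110 160 [(69.21844482421875, -1.25), (69.29900360107422, -1.5), (70.46522521972656, -1.0)]
end1 210 290 [(45.606388092041016, -1.5), (46.813262939453125, -1.75), (47.294166564941406, -1.25)]
end1 100 300 [(46.35194396972656, -1.25), (46.65766525268555, -1.5), (47.464500427246094, -1.0)]
end2 110 160 [(39.0966682434082, -0.5), (39.3848876953125, -0.75), (39.52055740356445, -0.25)]
end2 210 290 [(34.69930648803711, 0.0), (35.71062469482422, -0.25), (36.9189567565918, -0.5)]
end2 100 300 [(27.85219383239746, 0.0), (28.30638885498047, -0.25), (29.09119415283203, -0.5)]
```

View pics/top.png

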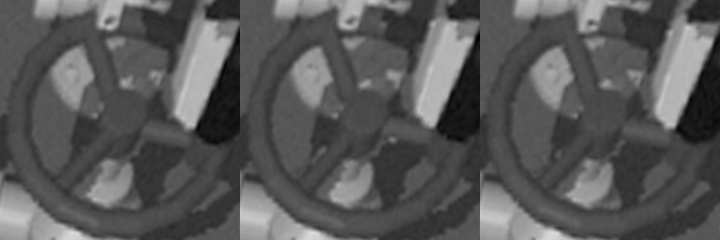

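>>> drive_tool(
  steps=[0,0,-0.005,0,0,0,1,0,0,0,0,0,0,1,0,0,0,0,0,0,1,0,0,0,0,0,0,1,0,0,0,0,0,0,1],
)

```text
time: 25.7
ee_pos: [0.652, 0.2641, 0.15]
eef_rot: [1.228, 1.196, -1.236]
ft_force: [-3.8, -2.9, 8.4]
width: 0.275
```

```bash
python3 - <<'E'
from h import *
C=np.array([.6078,.2550])
s,M=st(); v=s['ee_pos'][:2]-C; print(np.degrees(np.arctan2(v[1],v[0])),abs(s['qd']).max())
print(hand_in())
E
```

```text
t 25.7 p [0.652  0.2641 0.15  ] yaw_y -1.74 x [-0.004 -0.002 -1.   ] f [-3.8 -2.9  8.4] w 25.6 q [ 0.23  0.58  1.21 -0.    1.36  0.26]
11.643852510450856 0.0006604358224569168
the job is handed in; nothing more can be done
None
```

I did the whole job in the order asked and handed it in at about 25.7 s of the 70 s allowed.

- **Bleed slide:** I pulled it out until the crossbar was about 0.3–0.4 mm from the centre of the long line. I held it there for about 1 s, took it back under grip and released it just short of home. Pictures then showed it back at home.
- **Wheel valve:** I gripped the spinner of the larger brass valve and turned it clockwise, one turn and about 33°, to the stop. There the handle stood still at about 11.7–12.1° while the force rose to 17.5 N. I then backed it off two turns counter-clockwise.
- **Last checks:** The handle ended at 11.6°. Comparing side pictures from the stop and just before a last trim of about 0.1° put the wheel about 0–0.5° from its stop direction. At hand-in the handle was still gripped (35 N set) and the arm was at rest, with under 10 N on the tool.
- **Other things:** I saw no bystander moved in the pictures, but I did not measure their positions.

One disagreement: the pipe direction seen in the pictures put the valve's zero anywhere from about 4° to 17°, so I relied on the stop I felt instead.

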